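# Hold a tacked crossbar square to its rail with a welder's square

## Robot

A 7-joint arm with a two-finger parallel gripper is mounted at the origin on the work surface. World frame = base frame: x ahead of the robot, y to its left, z up, the work surface at z = 0. Lengths are in m, angles in rad, forces in N, time in s.
With the tool pointing down it reaches from about 0.35 to 0.9 m from the base axis. Payload 8.1 kg.
Tool frame: the origin (TCP) lies midway between the tips of the shut fingers; the grasp point (between the pads) lies 19 mm behind it; z points along the fingers, y is the direction in which the jaws open and shut (so a half turn about z gives the same grasp; the last joint's range is limited). The gripper opens to 92 mm and grips with 3 to 60 N. Pads are 19 mm wide; open, the fingers measure 130 mm over their backs; the gripper's body (75 mm by 190 mm) begins 47 mm behind the grasp point.
Start: joints at [1.236, 0.434, 0.025, 1.573, -0.012, 1.134, -0.075], TCP at [0.144, -0.608, 0.227] pointing down, gripper open.
Joint ranges: [-2.62, 2.62], [-0.44, 2.09], [-1.27, 1.32], [0.08, 2.57], [-1.32, 4.46], [0.12, 2], [-2.74, 2.74]. Speed limits (rad/s): [2.22, 2.22, 3.01, 3.01, 3.14, 3.14, 3.14].

## Interface

Orientations are given as a rotation vector (axis times angle).
In Python, from cell import monitor, get_image, get_calibration, workorder, look_for, masks_of gives the robot as it stands.
- The arm moves only by the shell command python3 -m crank 'ROWS' [FORCE]. ROWS is JSON, a list of rows, each a list of 3 entries, a list of its own where there are three numbers: the shift along the tool's x, y, z in cm, then the turn about the tool's z in degrees, then the closure in counts, from 0 (fully open) to 255 (shut). A call has 1 to 5 rows; each row shifts and turns the commanded pose from where the row before left it, along the tool's axes as they then stand; what a row does not reach is not made up. A row lasts 1/10 s, in which the tool goes at most 50 mm and 8.59 degrees, less where a joint would pass 70% of its speed; a pose out of reach is approached as far as the arm can. A call with a gripper value outside its range is refused whole. The fingers move at their own pace and stop on an object; FORCE is the grip in N (left out, the last holds). Time passes only in rows, so rows that do not move let the fingers close. It gives the time, the measured TCP pose, the force and the opening at its end, in the units of the state.
- monitor.observe(): the state, without advancing time (a new reading comes with each control period).
- get_image(name): name is "scene" or "side" or "wrist"; returns (picture, depth): 400x640x3 uint8, red, green, blue; 400x640 float32, m along the optical axis (not along the pixel's ray), 0 where there is no reading.
- get_calibration(name): a dict with "fx", "fy", "cx", "cy" (pixels), "D" ([k1, k2, p1, p2, k3] as OpenCV has them; the pictures are not rectified), "R" (3x3) and "t" (3): a world point X has camera coordinates R X + t. Camera axes: x right, y down, z forward; pixel columns grow to the right and rows downward; lengths in m; the calibration is good to about 2 mm. A picture is of the moment at which its call begins: read the wrist's pose just before it. get_calibration takes no time and is no camera call; for the wrist camera it gives the pose at the moment of the call.
- workorder.sign_off(): hands the job in, once; it reports no verdict.
Trained networks look in the newest picture that a camera, given by its name, has taken for a name from the list of things; names that differ only in an ending like _2 or _b are one class to them, and where a whole thing is asked for, a point or a joint stands for the part that bears it (a point fixed in the world has none). Each returns a list of dicts, best first, with "score" (0 to 1); they miss things now and then, are a little off and sometimes report something else, mostly with a low value. They report only what shows in the picture. A call takes as long as a camera call. They do not tell look-alikes from the thing itself.
- look_for(label, camera): "location" ([x, y, z] in m, in world coordinates, good to about 4 mm: the middle of the surface that is visible of it).
- masks_of(label, camera): "region" (400x640 bool, what is visible of it).
The state is a dict: "clock": time; "joints": joint angles; "dq": joint speeds; "joint_efforts": joint torques, N m; "position": TCP position; "ee_rot": TCP orientation; "force": force on the tool from outside, world axes, zero at the start; "ft_torque": the same for the moment, N m; "width": opening from 0.0 (shut) to 1.0 (fully open).
Only numpy, scipy, OpenCV 4.12 (cv2) and the standard library are available. Lean on these libraries where they do the work, as an engineer would, in place of code of your own. Each camera call takes 0.05 s, during which the arm holds its last target.

## Task

Take the welder's square by its upright grip, bring it into the inside corner of the tubular frame, and press it home until one outer face lies flat on the clamped rail and the other lies flat on the leaning crossbar, pushing the crossbar out to a true right angle. The square stays flat on the bench, and the job finishes while you are still gripping it and pressing it against both tubes: do not let go. Leave the tin, the brush and the pipe offcut where they are.

Things in the scene. Friction and masses are not known exactly. Their poses are not given: they have to be found in the camera images.
- frame: Fixed frame corner. Origin: the inside corner of rail and crossbar, at bench height (z = 0). Rail's inner face is the plane x = 0; the rail runs along -y. When true, the crossbar runs along -x, inner face y = 0. The open inside, where the square goes, is x < 0, y < 0. Two hold-down clamps stand behind the rail (x 22 to 90 mm), their straps on its top, 46 mm above the bench.
- rail: Rigid steel square tube, 40 x 40 mm, 260 mm long, clamped to the bench. Its origin and axes are those of frame; it fills x 0 to +40 mm, y -225 to +35 mm, z 0 to 40 mm.
- crossbar: Steel square tube, 40 x 40 mm, 200 mm long, lying level on the bench (top 40 mm above it). In its own frame it fills x -202 to -2 mm, y 0 to +40 mm; inner face y = 0. Held only by a springy tack weld at the corner, it swings level about the vertical through its origin, which is that of frame.
- tack (a joint): Crossbar's angle, rad. 0 = square to the rail; positive = free end leans in over the open inside. Starts 0.07 to 0.13. Springs towards 0.10 (5 N m/rad, friction 0.2 N m): the square's arm end needs about 6 N to bring it to 0. It can go past, to -0.06, but once the square lies flat on it, the heel bears near the tack and resistance rises steeply (50 N or more): the felt seat.
- square: Loose aluminium welder's square, 0.5 to 0.8 kg, flat on the bench: an L, arms 20 mm wide, 40 mm high, low web (12 mm) inside. Origin: on the underside where the planes of its outer faces meet (heel notched 10 mm). Arm along -y (y -130 to -10 mm): outer face x = 0, goes on the rail. Arm along -x (alike): outer face y = 0, goes on the crossbar. Seated, origin and axes match frame.
- grip (a point): Middle of the upright black rubber grip of the square: a post 30 x 30 mm, faces parallel to the arms, from the web to 95 mm above the bench, free to grasp above 42 mm. This point is on its axis, 70 mm above the bench, at x = -50, y = -50 mm of square; axes as the square's.
- tin: Bystander, upright round tin, 68 mm diameter, 90 mm high, on the right; origin at its underside's centre. Leave alone.
- brush: Bystander, wooden-handled brush lying on the left of the work, roughly along x; origin at its underside. Leave alone.
- offcut: Bystander, upright steel pipe offcut, 60 mm diameter, 45 mm high, on the left, past the brush; origin at its underside's centre. Leave alone.
Things that resemble listed ones, but are neither listed nor needed, are in the scene too. Leave any brown, green or pink look-alike of the square alone.

How it is judged:
By the outcome, as a careful person would: the job done as asked, in the order asked, and still so for the second after the job is handed in, while the arm keeps its last pose, push and grip.
It also fails if it takes over 61 s, if anything falls off the work surface, if the arm or the gripper's body presses on something with over 40 N, if the wrist force passes 120 N, or if a joint passes its speed limit or range.

## Working session

There is one attempt and no reset: what is moved stays moved. The work goes in short steps, Python scripts to look and compute and a shell command to move; the robot and the scene stay as the last step left them, time stands still between calls to the robot, and variables do not carry over. Pictures are saved under pics/ and viewed, and the job is handed in when it is done.

```bash
ls; mkdir -p pics
python3 - <<'E'
from cell import *
import cv2
s=monitor.observe()
for k in s: print(k,s[k])
for n in ["scene","side","wrist"]:
    im,d=get_image(n); cv2.imwrite(f"pics/{n}0.png",im[:,:,::-1])
    c=get_calibration(n); print(n,c)
    for l in ["square","grip","crossbar","rail","tin","brush","offcut"]:
        try: print(l,[(round(r['score'],2),[round(float(v),3) for v in r['location']]) for r in look_for(l,n)])
        except Exception as e: print(l,e)
print(monitor.observe()['clock'])
E
```

```text
pics
clock 0.0
joints [ 1.23638406  0.43525487  0.02497754  1.57407067 -0.01155761  1.13399039
 -0.07511369]
dq [-5.13008980e-04 -1.79018572e-03 -1.62190690e-03  6.63275544e-04
  8.02845998e-04  8.95939851e-05  1.59350184e-03]
joint_efforts [ 1.17650270e-03 -6.67862821e+01  9.85359661e-01 -3.14457500e+01
 -6.05583494e-02  4.28743742e-02  1.80087386e-04]
position [ 0.1434036  -0.60781657  0.22593544]
ee_rot [-3.11899988e+00 -3.63029151e-01  5.72039129e-04]
force [-0.0480729  -0.79713051  0.7950527 ]
ft_torque [-0.0300345  -0.01408041 -0.0293954 ]
width 1.000691865408591
scene {'fx': 404.5399140132851, 'fy': 404.5399140132851, 'cx': 324.6436568285131, 'cy': 197.13689041161524, 'D': array([-0.09513643,  0.        ,  0.        ,  0.        ,  0.        ]), 'R': array([[ 0.32114516,  0.9470256 ,  0.00287899],
       [ 0.60003125, -0.20112232, -0.77428181],
       [-0.73268567,  0.25038434, -0.63283441]]), 't': array([-0.13552074, -0.24205577,  1.64765176])}
square [(0.88, [0.553, -0.454, 0.028]), (0.84, [0.347, 0.061, 0.037]), (0.8, [0.822, -0.19, 0.03]), (0.69, [0.261, -0.298, 0.039]), (
[... 1082 characters left out ...]
 [0.583, 0.188, 0.044])]
rail [(0.57, [0.708, 0.104, 0.04])]
tin [(0.88, [0.687, -0.325, 0.066])]
brush [(0.94, [0.432, 0.397, 0.021])]
offcut [(0.55, [0.643, 0.415, 0.032])]
wrist {'fx': 298.1437094131524, 'fy': 298.1437094131524, 'cx': 319.13002289711926, 'cy': 199.17593308768818, 'D': array([-0.03249729,  0.        ,  0.        ,  0.        ,  0.        ]), 'R': array([[ 2.29570660e-01, -9.73291819e-01, -5.88581973e-04],
       [-9.26241170e-01, -2.18658478e-01,  3.07027303e-01],
       [-2.98955860e-01, -6.99392917e-02, -9.51700525e-01]]), 't': array([-0.62432228, -0.03841838,  0.39098461])}
square []
grip [(0.76, [0.234, -0.315, 0.033])]
crossbar []
rail []
tin []
brush []
offcut []
1.2
```

View pics/scene0.png

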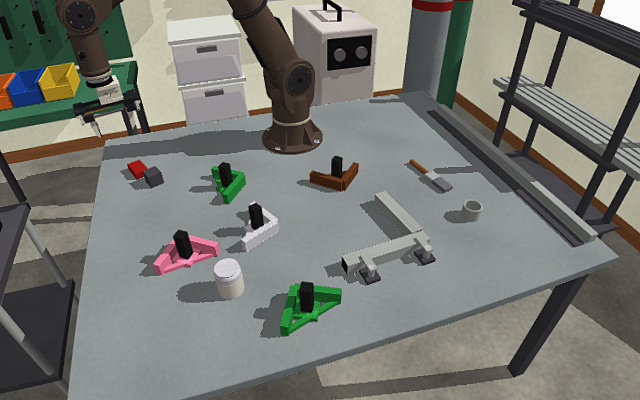

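View pics/side0.png

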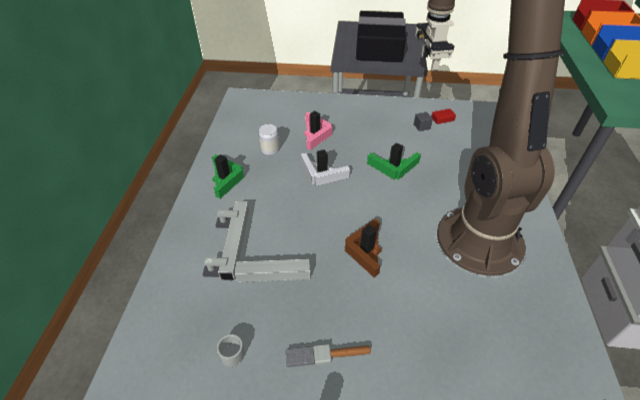

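View pics/wrist0.png

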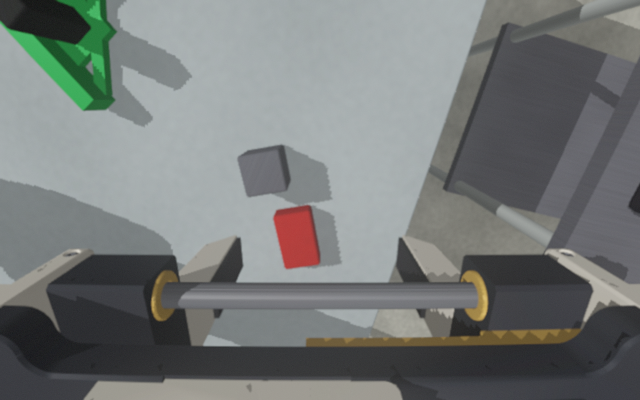

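The white square is the target: scene (258,227), side (325,170). The green, pink and brown ones are look-alikes. The frame is at side (235,265), with its rail to the left and its crossbar running to the right. Next I'll build point clouds for the poses.

```bash
cat > h.py <<'E'
import numpy as np, cv2
from cell import *
def cloud(n):
    im,d=get_image(n); c=get_calibration(n)
    K=np.array([[c['fx'],0,c['cx']],[0,c['fy'],c['cy']],[0,0,1]])
    v,u=np.mgrid[0:400,0:640]
    p=cv2.undistortPoints(np.stack([u,v],-1).reshape(-1,1,2).astype(float),K,c['D']).reshape(400,640,2)
    P=np.dstack([p,np.ones((400,640))])*d[...,None]
    X=(P-c['t'])@c['R']
    X[d==0]=np.nan
    return im,X
def ortho(im,X,x0,x1,y0,y1,zmin=-.01,zmax=.2,res=.001):
    W=int((y1-y0)/res);H=int((x1-x0)/res)
    o=np.zeros((H,W,3),np.uint8)
    m=(X[...,2]>zmin)&(X[...,2]<zmax)&(X[...,0]>x0)&(X[...,0]<x1)&(X[...,1]>y0)&(X[...,1]<y1)
    r=((x1-X[m][:,0])/res).astype(int).clip(0,H-1); c=((y1-X[m][:,1])/res).astype(int).clip(0,W-1)
    for dr in (-1,0,1):
        for dc in (-1,0,1): o[(r+dr).clip(0,H-1),(c+dc).clip(0,W-1)]=im[m]
    return o
E
python3 - <<'E'
from h import *
for n in ["scene","side"]:
    im,X=cloud(n); np.savez(f"{n}.npz",im=im,X=X)
    a=ortho(im,X,.38,.84,-.38,.30,zmin=.025,zmax=.055)
    cv2.imwrite(f"pics/o_{n}.png",a[:,:,::-1])
    m=np.isfinite(X[...,0])&(abs(X[...,2])<.02); print(n,np.nanmedian(X[m][:,2]), m.sum())
E
```

```text
scene 0.0009005141143303923 107977
side 0.0003968491798828503 114611
```

View pics/o_scene.png

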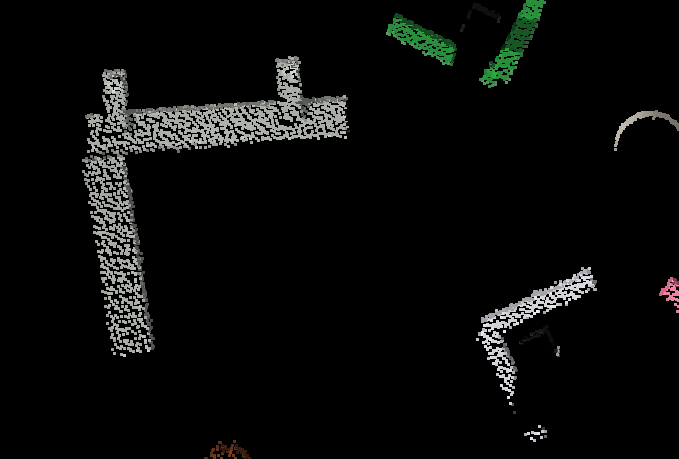

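View pics/o_side.png

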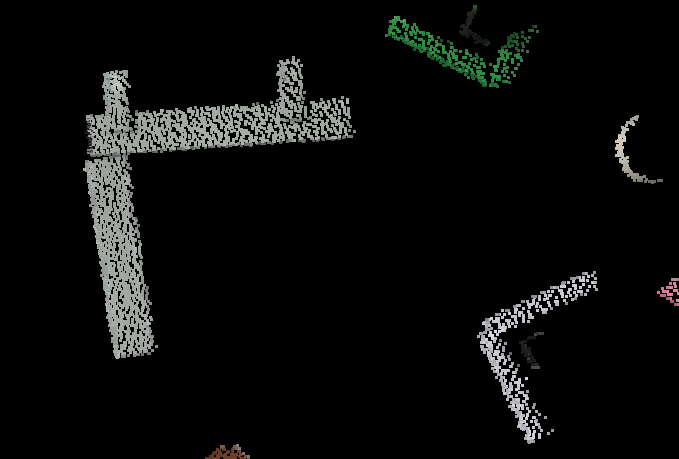

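```bash
cat > fit.py <<'E'
from h import *
from scipy.optimize import least_squares
def inv(q,P):  # world->local
    c,s=np.cos(q[2]),np.sin(q[2]); d=P-q[:2]
    return np.stack([c*d[:,0]+s*d[:,1],-s*d[:,0]+c*d[:,1]],1)
def box_sd(L,x0,x1,y0,y1):
    cx,cy=(x0+x1)/2,(y0+y1)/2
    qx=abs(L[:,0]-cx)-(x1-x0)/2; qy=abs(L[:,1]-cy)-(y1-y0)/2
    return np.hypot(qx.clip(0),qy.clip(0))+np.minimum(np.maximum(qx,qy),0)
def sq_res(q,P):
    L=inv(q,P)
    a=box_sd(L,-.02,0,-.13,-.01); b=box_sd(L,-.13,-.01,-.02,0)
    o=np.minimum(a,b).clip(0)
    # centreline residual
    ca=np.where(L[:,1]<L[:,0],L[:,0]+.01,L[:,1]+.01)
    return np.r_[ca*.5,o*2]
def pick(X,im,x0,x1,y0,y1,z0=.036,z1=.046,white=False):
    m=(X[...,2]>z0)&(X[...,2]<z1)&(X[...,0]>x0)&(X[...,0]<x1)&(X[...,1]>y0)&(X[...,1]<y1)
    if white: m&=im.min(-1)>110
    return X[m]
def fit_square(X,im,g,r=.17,z0=.034,z1=.046):
    x,y=g[0],g[1]
    P=pick(X,im,x-r,x+r,y-r,y+r,z0,z1,True)
    L=inv(g,P[:,:2]); ok=(np.minimum(box_sd(L,-.02,0,-.13,-.01),box_sd(L,-.13,-.01,-.02,0))<.02); P=P[ok]
    q=least_squares(sq_res,g,args=(P[:,:2],),loss='soft_l1',f_scale=.002).x
    return q,np.median(P[:,2]),len(P)
E
python3 - <<'E'
from fit import *
D={n:np.load(n+'.npz') for n in ('scene','side')}
for n in ('scene','side'):
    X,im=D[n]['X'],D[n]['im']
    q,z,k=fit_square(X,im,[.52,-.18,.40]); print(n,'square',q,'top',z,k)
    L=inv(q,X.reshape(-1,3)[:,:2]).reshape(400,640,2)
    m=(abs(L[...,0]+.05)<.03)&(abs(L[...,1]+.05)<.03)&(X[...,2]>.085); g=X[m]
    print(' grip top: z',np.median(g[:,2]),'local min/max',L[m].min(0),L[m].max(0),len(g))
    # rail: top points
    P=pick(X,im,.68,.78,-.05,.205)
    def rr(q): # rail line: centreline x=.02 through frame
        L=inv(q,P[:,:2]); return np.r_[(L[:,0]-.02)*.5, 2*box_sd(L,0,.04,-.225,.035).clip(0)]
    from scipy.optimize import least_squares
    P=P[inv([.69,.18,.078],P[:,:2])[:,0]>-.003]
    f=least_squares(rr,[.69,.18,.078],loss='soft_l1',f_scale=.002).x; print(' frame',f,np.median(P[:,2]),len(P))
    L=inv(f,P[:,:2]);print('  y range',np.percentile(L[:,1],[.5,99.5]),'x',np.percentile(L[:,0],[1,99]))
    C=pick(X,im,.45,.70,.10,.25); C=C[inv(f,C[:,:2])[:,0]<-.005]
    def cr(t):
        L=inv([f[0],f[1],f[2]+t[0]],C[:,:2]); return np.r_[(L[:,1]-.02)*.5,2*box_sd(L,-.202,-.002,0,.04).clip(0)]
    t=least_squares(cr,[.1],loss='soft_l1',f_scale=.002).x
    L=inv([f[0],f[1],f[2]+t[0]],C[:,:2]); print(' tack',t,np.percentile(L,[1,50,99],axis=0).round(4).tolist())
E
```

```text
scene square [ 0.51679099 -0.17165683  0.43499385] top 0.03987854827215837 349
 grip top: z 0.09365585587609908 local min/max [-0.06879711 -0.06708275] [-0.03486072 -0.03588527] 100
 frame [0.69153133 0.17428558 0.06848912] 0.04190586097117102 952
  y range [-0.22267744  0.02784038] x [-0.00269773  0.07643026]
 tack [0.0653939] [[-0.202, -0.0005], [-0.0967, 0.0203], [-0.006, 0.0426]]
side square [ 0.5143405  -0.172608    0.44868088] top 0.04024205266506777 334
 grip top: z 0.09400825064069578 local min/max [-0.06461453 -0.06621265] [-0.03473926 -0.03302595] 74
 frame [0.69220321 0.17278829 0.06731099] 0.04074705984072224 1018
  y range [-0.22260274  0.02979415] x [-0.00361138  0.07386796]
 tack [0.05990631] [[-0.2064, -0.0011], [-0.1064, 0.021], [-0.0077, 0.0419]]
```

```bash
cat >> fit.py <<'E'
def fit_frame(X,im,g=(.691,.174,.075),z1=.0440):
    P=pick(X,im,.64,.80,-.08,.24,.036,z1)
    L=inv(g,P[:,:2]); P=P[(L[:,0]>-.004)&(L[:,0]<.044)]
    def rr(q):
        L=inv(q,P[:,:2]); return np.r_[(L[:,0]-.02)*.5, 2*box_sd(L,0,.04,-.225,.035).clip(0), (0.2*(L[:,1].max()-.035),0.2*(L[:,1].min()+.225))]
    f=least_squares(rr,g,loss='soft_l1',f_scale=.002).x
    C=pick(X,im,.44,.70,.10,.26,.036,z1); L=inv(f,C[:,:2]); C=C[(L[:,0]<-.008)&(L[:,0]>-.21)]
    def cr(t):
        L=inv([f[0],f[1],f[2]+t[0]],C[:,:2]); return np.r_[(L[:,1]-.02-t[1])*.5,2*box_sd(L-[0,t[1]],-.202,-.002,0,.04).clip(0)]
    t=least_squares(cr,[.1,0],loss='soft_l1',f_scale=.002).x
    return f,t,len(P),len(C)
from scipy.spatial.transform import Rotation as Ro
def todelta(target,s=None):
    s=s or monitor.observe(); R=Ro.from_rotvec(s['ee_rot']).as_matrix()
    d=R.T@(np.array(target)-s['position'])
    return d*100, np.degrees(np.arctan2(R[1,0],R[0,0]))
E
python3 - <<'E'
from fit import *
for n in ('scene','side'):
    D=np.load(n+'.npz'); print(n,fit_frame(D['X'],D['im']))
print(todelta([.492,-.239,.2]))
E
python3 -m crank '[[[3.9,-2.5,0],0,0],[[3.9,-2.5,0],0,0],[[3.9,-2.5,0],0,0],[[3.9,-2.5,0],0,0],[[3.9,-2.5,0],0,0]]' 40
```

```text
scene (array([0.68810457, 0.17569494, 0.07462427]), array([0.08380395, 0.00133814]), 838, 564)
side (array([0.68639315, 0.17420093, 0.07556041]), array([0.07494314, 0.00082598]), 902, 936)
(array([ 42.39524615, -27.94219176,   2.67241531]), np.float64(13.2735575336101))
clock: 1.8
position: [0.3057, -0.4404, 0.227]
ee_rot: [3.12, 0.363, 0.0]
force: [0.5, -0.4, 0.0]
width: 0.999
```

```bash
python3 -m crank '[[[3.9,-2.5,0],0,0],[[3.9,-2.5,0],0,0],[[3.9,-2.5,0],-6,0],[[3,-2.5,0],-6,0],[[0,0,0],0,0]]'
python3 - <<'E'
from fit import *
print(todelta([.492,-.239,.2]))
im,X=cloud('wrist'); np.savez('w1.npz',im=im,X=X); cv2.imwrite('pics/w1.png',im[:,:,::-1])
print(fit_square(X,im,[.5155,-.172,.442]))
print(look_for('grip','wrist'))
E
```

```text
clock: 2.3
position: [0.4251, -0.3027, 0.227]
ee_rot: [-3.06, -0.706, -0.004]
force: [-0.2, -1.5, 0.2]
width: 1.002
(array([ 8.79617464, -2.79418026,  2.7280512 ]), np.float64(25.98086725924838))
(array([ 0.51180534, -0.17660029,  0.44300784]), np.float64(0.038530290615296135), 4146)
[{'location': [0.4952, -0.2399, 0.0413], 'score': 0.92}, {'location': [0.345, 0.0391, 0.0279], 'score': 0.9}, {'location': [0.5342, -0.4479, 0.0421], 'score': 0.7}, {'location': [0.2751, -0.3032, 0.0349], 'score': 0.59}]
```

View pics/w1.png

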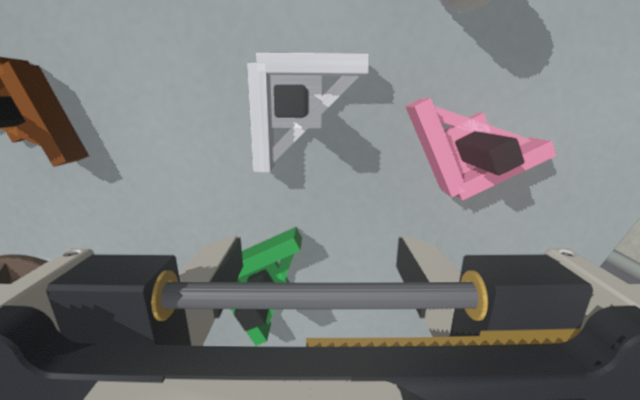

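Run:
```python
from fit import *
D=np.load('w1.npz');X,im=D['X'],D['im']
m=(X[...,2]>.085)&(X[...,2]<.1)&(np.hypot(X[...,0]-.492,X[...,1]+.24)<.04)
P=X[m][:,:2].astype(np.float32); print(m.sum(),np.median(X[m],0),cv2.minAreaRect(P))
print(fit_frame(X,im))
q=np.array([.5118,-.1766,.443]);c,s=np.cos(q[2]),np.sin(q[2]);print(q[:2]+[-.05*c+.05*s,-.05*s-.05*c])
```

```text
1074 [ 0.48857389 -0.24310089  0.09330359] ((0.4884335398674011, -0.24292245507240295), (0.029607847332954407, 0.030332613736391068), 25.513078689575195)Traceback (most recent call last):
  File "<stdin>", line 5, in <module>
  File "fit.py", line 32, in fit_frame
    f=least_squares(rr,g,loss='soft_l1',f_scale=.002).x
      ~~~~~~~~~~~~~^^^^^^^^^^^^^^^^^^^^^^^^^^^^^^^^^^
    return func(*args, **kwargs)
    vector_fun = VectorFunction(
        fun_wrapped,
    ...<6 lines>...
        workers=workers
    )
    self._update_fun()
    ~~~~~~~~~~~~~~~~^^
    self.f = self.fun_wrapped(xp_copy(self.x))
             ~~~~~~~~~~~~~~~~^^^^^^^^^^^^^^^^^
    return np.atleast_1d(self.fun(x))
                         ~~~~~~~~^^^
    return self.f(x, *self.args, **self.kwargs)
           ~~~~~~^^^^^^^^^^^^^^^^^^^^^^^^^^^^^^
  File "fit.py", line 31, in rr
    L=inv(q,P[:,:2]); return np.r_[(L[:,0]-.02)*.5, 2*box_sd(L,0,.04,-.225,.035).clip(0), (0.2*(L[:,1].max()-.035),0.2*(L[:,1].min()+.225))]
                                                                                                ~~~~~~~~~~^^
    return umr_maximum(a, axis, None, out, keepdims, initial, where)
ValueError: zero-size array to reduction operation maximum which has no identity
```

The wrist view shows the white square clearly, with its grip top at pixel (291,101). It measures 30 x 30 mm, 93 mm high, at (0.489,-0.242), yaw 25.4°. That agrees with the fixed cameras to within 4 mm.

Run:
```python
from fit import *
print(todelta([.489,-.242,.051]))
```

```text
(array([ 8.89358907, -3.06586776, 17.57988583]), np.float64(25.37463720175306))
```

```bash
python3 -m crank '[[[3,-1,2.5],0,0],[[3,-1.1,2.5],0,0],[[2.9,-1,2.5],0,0],[[0,0,3],0,0],[[0,0,0],0,0]]'
python3 - <<'E'
from fit import *
print(todelta([.489,-.242,.051]))
im,X=cloud('wrist'); cv2.imwrite('pics/w2.png',im[:,:,::-1])
m=(X[...,2]>.085)&(X[...,2]<.1)&(np.hypot(X[...,0]-.489,X[...,1]+.242)<.04)
P=X[m][:,:2].astype(np.float32); print(m.sum(),cv2.minAreaRect(P))
E
```

```text
clock: 2.9
position: [0.4859, -0.2425, 0.1184]
ee_rot: [-3.063, -0.685, 0.009]
force: [-0.8, -0.1, 0.8]
width: 1.003
(array([0.33280924, 0.11941268, 6.73300054]), np.float64(25.211528479218924))
1993 ((0.4913161098957062, -0.24031466245651245), (0.029612289741635323, 0.03005499579012394), 25.475971221923828)
```

View pics/w2.png

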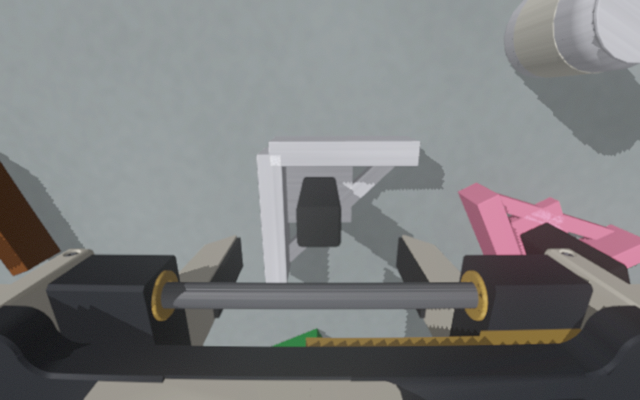

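The grip is centred between the fingers, with its top at pixel (320,225). Descending.

```bash
python3 -m crank '[[[0.5,0,2],0,0],[[0,0,2.5],0,0],[[0,0,2.2],0,0],[[0,0,0],0,0],[[0,0,0],0,255]]' 50; python3 -m crank '[[[0,0,0],0,255],[[0,0,0],0,255],[[0,0,0],0,255],[[0,0,0],0,255],[[0,0,0],0,255]]' 50;python3 -m crank '[[[0,0,0],0,255],[[0,0,0],0,255]]' 50
```

```text
clock: 3.45
position: [0.4932, -0.2419, 0.0562]
ee_rot: [3.065, 0.684, 0.001]
force: [0.2, 0.7, -0.1]
width: 0.953
clock: 3.95
position: [0.4932, -0.2404, 0.055]
ee_rot: [3.065, 0.687, 0.0]
force: [-0.3, 0.3, -0.3]
width: 0.525
clock: 4.15
position: [0.493, -0.2402, 0.0547]
ee_rot: [-3.065, -0.687, 0.0]
force: [-0.9, 4.6, 2.9]
width: 0.351
```

```bash
python3 -m crank '[[[0,0,0],0,255],[[0,0,0],0,255],[[0,0,0],0,255]]' 55; python3 -m crank '[[[1,-1,0],0,255],[[1.5,-1.6,0],0,255],[[2,-2.1,0],0,255],[[2,-2.1,0],0,255],[[1.5,-1.6,0],0,255]]'
```

```text
clock: 4.45
position: [0.4929, -0.2398, 0.0546]
ee_rot: [-3.065, -0.688, 0.001]
force: [-1.1, 3.5, 2.0]
width: 0.325
clock: 4.95
position: [0.5301, -0.1292, 0.0547]
ee_rot: [3.065, 0.688, 0.0]
force: [-1.6, -3.2, -0.1]
width: 0.328
```

```bash
python3 -m crank '[[[2,-2.1,0],0,255],[[2,-2.1,0],0,255],[[2,-2.1,0],0,255],[[2,-2.1,0],0,255],[[1.5,-1.5,0],0,255]]';  python3 -m crank '[[[0,0,0],5,255],[[0,0,0],6,255],[[0,0,0],6,255],[[0,0,0],4,255],[[0,0,0],0,255]]'
python3 - <<'E'
from fit import *
im,X=cloud('wrist'); cv2.imwrite('pics/w3.png',im[:,:,::-1]); np.savez('w3.npz',im=im,X=X)
im2,X2=cloud('side'); cv2.imwrite('pics/s3.png',im2[:,:,::-1]);np.savez('s3.npz',im=im2,X=X2)
s=monitor.observe(); print(todelta([.643,.121,.051]),s['position'],s['force'],s['ft_torque'])
E
```

```text
clock: 5.45
position: [0.5737, 0.001, 0.0547]
ee_rot: [3.065, 0.688, 0.0]
force: [-1.4, -4.7, 3.6]
width: 0.324
clock: 5.95
position: [0.5733, 0.0001, 0.0547]
ee_rot: [3.139, 0.116, 0.0]
force: [-0.5, 1.0, 0.4]
width: 0.328
(array([  7.86637927, -11.51970468,   0.37041124]), np.float64(4.400861625457965)) [5.73406520e-01 1.06483949e-04 5.46847841e-02] [ 0.08385452  0.7554157  -0.45821604] [ 0.40408496  0.14701243 -0.10891086]
```

View pics/w3.png

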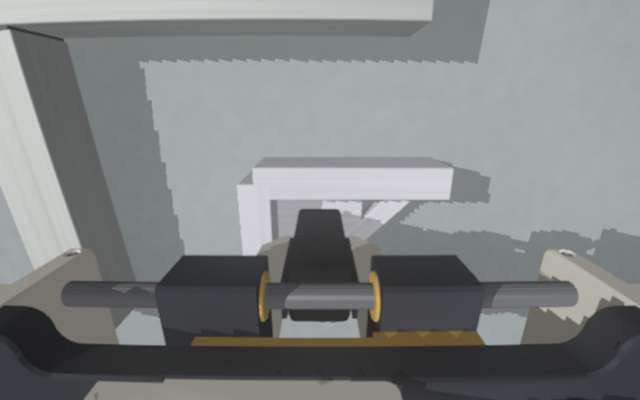

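View pics/s3.png

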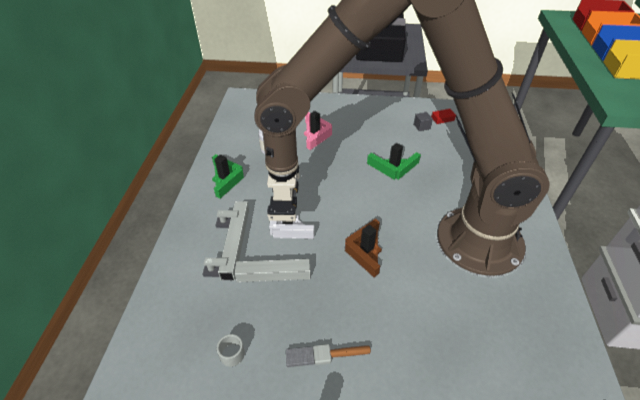

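The square is gripped and flat on the bench, parallel to the rail. In the wrist view its edge is at row 160, the rail's near edge at row 30, and the crossbar at the left (0-100, 30-250). Next I'll measure their relative poses in this one view.

Run:
```python
from fit import *
D=np.load('w3.npz');X,im=D['X'],D['im']
s=monitor.observe(); p=s['position']; 
q,z,k=fit_square(X,im,[p[0]+.05-.004,p[1]+.054,.075]); print('sq',q,z,k)
L=inv([p[0],p[1],q[2]],X.reshape(-1,3)[:,:2]); print('grip offset of origin',inv([*q[:2],q[2]],p[None,:2]))
o=ortho(im,X,.5,.76,-.1,.24,.03,.05,res=.0005); cv2.imwrite('pics/o3.png',o[:,:,::-1])
# edges: rail inner edge points near z .04
Z=X[...,2]
m=(Z>.036)&(Z<.044)&(X[...,0]>.66)&(X[...,0]<.75)&(X[...,1]<.13)&(X[...,1]>-.03)
P=X[m]; 
ys=np.arange(-.03,.13,.01); e=[]
for y in ys:
    w=P[(P[:,1]>=y)&(P[:,1]<y+.01)]
    if len(w)>20: e.append((y+.005,np.percentile(w[:,0],2)))
e=np.array(e); print(e.round(4).tolist(), 'fit',np.polyfit(e[:,0],e[:,1],1))
m=(Z>.036)&(Z<.046)&(X[...,0]>.48)&(X[...,0]<.66)&(X[...,1]>.12)&(X[...,1]<.25); P=X[m]; e=[]
for x in np.arange(.48,.66,.01):
    w=P[(P[:,0]>=x)&(P[:,0]<x+.01)]
    if len(w)>20: e.append((x+.005,np.percentile(w[:,1],2)))
e=np.array(e); print(e.round(4).tolist(), 'fit',np.polyfit(e[:,0],e[:,1],1) if len(e)>1 else '')
D=np.load('s3.npz'); print(fit_frame(D['X'],D['im']))
```

```text
sq [0.61776881 0.0541393  0.06973737] 0.03880680541168089 8495
grip offset of origin [[-0.04801952 -0.05081028]]
[[-0.025, 0.7004], [-0.015, 0.6997], [-0.005, 0.6989], [0.005, 0.6983], [0.015, 0.6974], [0.025, 0.6968], [0.035, 0.6961], [0.045, 0.6956], [0.055, 0.6948], [0.065, 0.694], [0.075, 0.6933], [0.085, 0.6928], [0.095, 0.6917], [0.105, 0.6913], [0.115, 0.6905], [0.125, 0.69]] fit [-0.06984471  0.69858698]
[[0.535, 0.1868], [0.545, 0.1736], [0.555, 0.1565], [0.565, 0.1575], [0.575, 0.1587], [0.585, 0.1602], [0.595, 0.162], [0.605, 0.1631], [0.615, 0.1646], [0.625, 0.166], [0.635, 0.1677], [0.645, 0.169], [0.655, 0.1703]] fit [-0.02015179  0.17783829]
(array([0.68701491, 0.17462075, 0.07099469]), array([0.08063103, 0.00075643]), 914, 925)
```

View pics/o3.png

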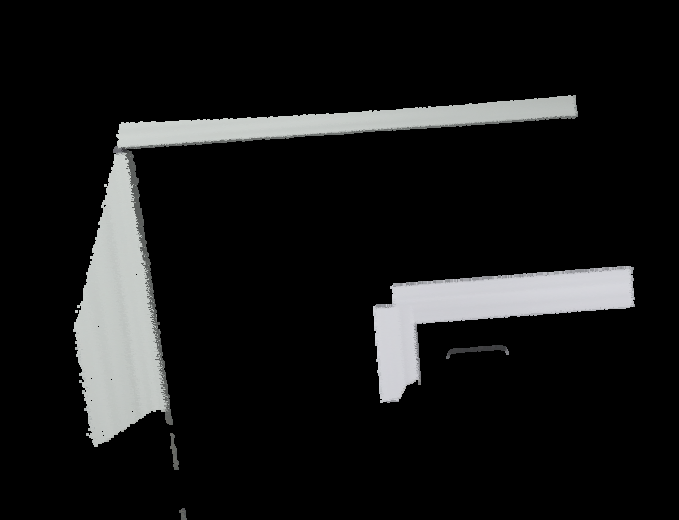

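```bash
python3 -m crank '[[[1.3,-1.8,0],0,255],[[1.4,-1.8,0],0,255],[[1.4,-1.8,0],0,255],[[1.3,-1.8,0],0,255],[[1.3,-1.8,0],0,255]]';  python3 -m crank '[[[0,0,0],0,255],[[0.5,0,0],0,255],[[0,0,0],0,255]]' 60
python3 - <<'E'
from fit import *
im,X=cloud('wrist'); cv2.imwrite('pics/w4.png',im[:,:,::-1]); np.savez('w4.npz',im=im,X=X)
s=monitor.observe(); print(s['position'],s['force'],s['ft_torque'])
p=s['position']; print(fit_square(X,im,[p[0]+.045,p[1]+.054,.07]))
print(np.degrees(np.arctan2(*Ro.from_rotvec(s['ee_rot']).as_matrix()[1::-1,0])))
E
```

```text
clock: 6.55
position: [0.6336, 0.0931, 0.0547]
ee_rot: [3.137, 0.118, -0.001]
force: [-2.8, -4.8, 4.2]
width: 0.323
clock: 6.85
position: [0.6382, 0.0948, 0.0547]
ee_rot: [-3.139, -0.119, -0.0]
force: [0.3, 2.8, 0.1]
width: 0.32
[0.63828283 0.09457982 0.05473142] [0.08496873 3.82185402 0.05785056] [ 0.59584727 -0.08598343  0.00403198]
(array([0.69959668, 0.14547973, 0.01540849]), np.float64(0.03883032195384494), 15105)
4.308027740693206
```

View pics/w4.png

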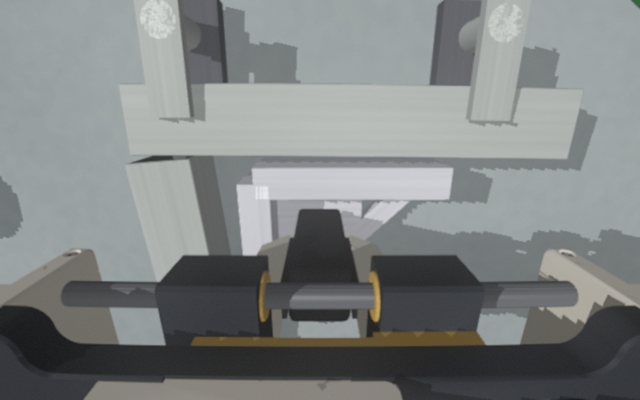

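The gap to the rail is a few mm (rows 157-165) and the gap to the crossbar is about 25 mm. Seeking contact with the rail.

```bash
python3 -m crank '[[[0.3,0,0],0,255],[[0.1,0,0],0,255],[[0,0,0],0,255]]'; for i in 1; do python3 -m crank '[[[0.1,0,0],0,255],[[0,0,0],0,255]]'; python3 -m crank '[[[0.1,0,0],0,255],[[0,0,0],0,255]]'; done
```

```text
clock: 7.2
position: [0.6408, 0.0943, 0.0548]
ee_rot: [3.139, 0.117, -0.004]
force: [-5.8, 2.4, 6.9]
width: 0.322
clock: 7.4
position: [0.6412, 0.0943, 0.0548]
ee_rot: [3.139, 0.117, -0.006]
force: [-8.6, 0.9, 8.8]
width: 0.322
clock: 7.6
position: [0.6425, 0.0943, 0.0548]
ee_rot: [3.139, 0.117, -0.005]
force: [-6.4, 0.9, 6.5]
width: 0.326
```

```bash
python3 -m crank '[[[0.1,0,0],0,255],[[0,0,0],0,255]]'; python3 -m crank '[[[0.1,0,0],0,255],[[0,0,0],0,255]]'; python3 -m crank '[[[0.1,0,0],0,255],[[0,0,0],0,255]]'
python3 - <<'E'
from fit import *
s=monitor.observe(); print(s['position'],s['force'],s['ft_torque'])
im,X=cloud('wrist'); cv2.imwrite('pics/w5.png',im[130:230,200:500,::-1].repeat(2,0).repeat(2,1))
E
```

```text
clock: 7.8
position: [0.6433, 0.0943, 0.0548]
ee_rot: [3.139, 0.117, -0.005]
force: [-2.4, 0.6, 1.1]
width: 0.324
clock: 8.0
position: [0.6444, 0.0943, 0.0548]
ee_rot: [3.139, 0.116, -0.005]
force: [-7.1, 0.8, 7.2]
width: 0.325
clock: 8.2
position: [0.6446, 0.0944, 0.0549]
ee_rot: [3.138, 0.116, -0.007]
force: [-10.6, -0.1, 10.6]
width: 0.321
[0.64459457 0.09436773 0.05485522] [-10.62712861  -0.1320802   10.60610305] [ 0.10343731  2.19216232 -0.11966725]
```

View pics/w5.png

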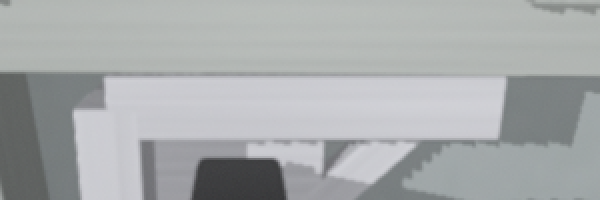

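In contact with the rail, flat along its whole length. Now sliding along it toward the crossbar.

```bash
python3 -m crank '[[[0.1,-0.5,0],0,255],[[0,-0.5,0],0,255],[[0,-0.4,0],0,255],[[0,0,0],0,255]]'; python3 -m crank '[[[0,-0.2,0],0,255],[[0,-0.2,0],0,255],[[0,0,0],0,255]]';  python3 - <<'E'
from fit import *
s=monitor.observe(); R=Ro.from_rotvec(s['ee_rot']).as_matrix();print(s['position'],s['force'],s['ft_torque'],'toolz',R[:,2],'yaw',np.degrees(np.arctan2(R[1,0],R[0,0])))
im,X=cloud('wrist'); cv2.imwrite('pics/w6.png',im[:,:,::-1])
E
```

```text
clock: 8.65
position: [0.6449, 0.0979, 0.0553]
ee_rot: [3.128, 0.104, -0.009]
force: [-13.9, -22.7, 21.8]
width: 0.321
clock: 8.95
position: [0.6446, 0.1007, 0.0553]
ee_rot: [3.127, 0.103, -0.01]
force: [-14.1, -24.3, 21.6]
width: 0.323
[0.64460438 0.10067702 0.05531812] [-14.05094732 -24.34548817  21.5820218 ] [-5.64018867  2.79562971 -0.42915631] toolz [-0.00575751 -0.01342556 -0.9998933 ] yaw 3.7643359441286086
```

View pics/w6.png

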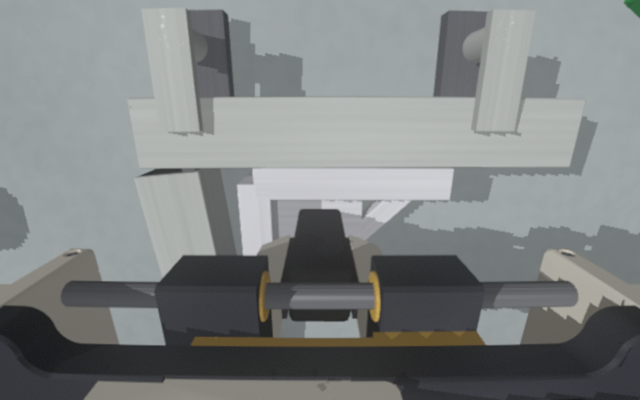

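```bash
python3 -m crank '[[[-0.1,0,-0.1],0,255],[[0,0,0],0,255]]'; python3 -m crank '[[[0,-0.1,-0.1],0,255],[[0,0,0],0,255]]'
```

```text
clock: 9.2
position: [0.644, 0.1094, 0.0549]
ee_rot: [3.136, 0.112, -0.006]
force: [-6.1, -8.1, 3.4]
width: 0.321
clock: 9.4
position: [0.6437, 0.1121, 0.0554]
ee_rot: [3.137, 0.114, -0.007]
force: [-5.5, -5.1, -2.6]
width: 0.322
```

```bash
python3 -m crank '[[[0,-0.2,0],0,255],[[0,0,0],0,255]]'; python3 -m crank '[[[0,-0.2,0],0,255],[[0,0,0],0,255]]'
python3 - <<'E'
from fit import *
s=monitor.observe(); R=Ro.from_rotvec(s['ee_rot']).as_matrix();print(s['position'],s['force'],s['ft_torque'],'toolz',R[:,2],'yaw',np.degrees(np.arctan2(R[1,0],R[0,0])))
im,X=cloud('wrist'); cv2.imwrite('pics/w7.png',im[:,:,::-1]); np.savez('w7.npz',im=im,X=X)
im,X=cloud('side'); cv2.imwrite('pics/s7.png',im[180:300,200:340,::-1].repeat(4,0).repeat(4,1)); print(fit_frame(X,im))
E
```

```text
clock: 9.6
position: [0.6436, 0.1136, 0.0553]
ee_rot: [3.136, 0.114, -0.007]
force: [-5.1, -6.0, -3.9]
width: 0.323
clock: 9.8
position: [0.6434, 0.1154, 0.0553]
ee_rot: [3.136, 0.115, -0.008]
force: [-6.0, -6.1, -1.9]
width: 0.321
[0.64341163 0.11544631 0.05530666] [-5.9658268  -6.13027678 -1.88307894] [-1.31304213  1.33727708 -0.31941842] toolz [-0.0047622  -0.00367746 -0.9999819 ] yaw 4.182728499809584
(array([0.6829229 , 0.20388706, 0.15939096]), array([-0.12235342, -0.0455203 ]), 488, 1220)
```

View pics/w7.png

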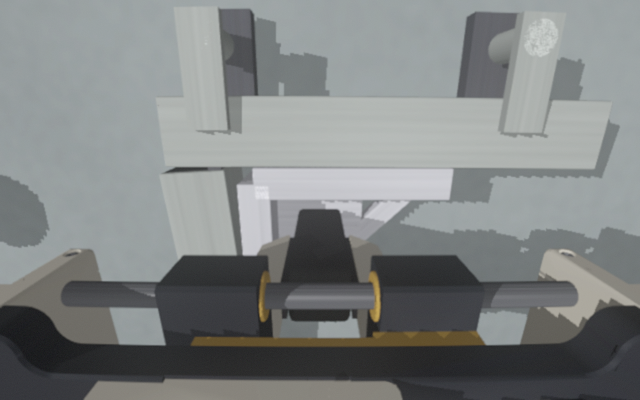

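View pics/s7.png

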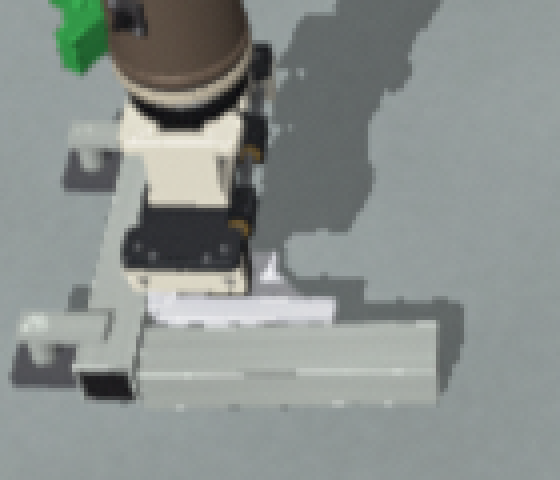

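The arm end is bearing on the crossbar, with a small wedge gap left at the heel (wrist columns 228-240). Continuing.

```bash
python3 -m crank '[[[0,-0.2,0],0,255],[[0,0,0],0,255]]'; python3 -m crank '[[[0,-0.2,0],0,255],[[0,0,0],0,255]]';  python3 -m crank '[[[0.05,-0.2,0],0,255],[[0,0,0],0,255]]'
```

```text
clock: 10.1
position: [0.6432, 0.1173, 0.0553]
ee_rot: [3.136, 0.115, -0.008]
force: [-4.9, -5.5, -2.9]
width: 0.323
clock: 10.3
position: [0.6431, 0.1191, 0.0553]
ee_rot: [3.136, 0.115, -0.008]
force: [-4.9, -6.3, -1.6]
width: 0.323
clock: 10.5
position: [0.6431, 0.1203, 0.0552]
ee_rot: [3.135, 0.114, -0.009]
force: [-6.9, -8.3, -1.1]
width: 0.32
```

```bash
python3 -m crank '[[[0,-0.2,0],0,255],[[0,0,0],0,255]]'; python3 -m crank '[[[0,-0.2,0],0,255],[[0,0,0],0,255]]';  python3 - <<'E'
from fit import *
s=monitor.observe(); R=Ro.from_rotvec(s['ee_rot']).as_matrix();print(s['position'],s['force'],s['ft_torque'],'toolz',R[:,2],'yaw',np.degrees(np.arctan2(R[1,0],R[0,0])))
im,X=cloud('wrist'); cv2.imwrite('pics/w8.png',im[140:280,140:480,::-1].repeat(2,0).repeat(2,1)); np.savez('w8.npz',im=im,X=X)
E
```

```text
clock: 10.7
position: [0.6429, 0.1218, 0.0552]
ee_rot: [3.134, 0.113, -0.009]
force: [-7.1, -8.9, -0.4]
width: 0.322
clock: 10.9
position: [0.6429, 0.1222, 0.0553]
ee_rot: [3.132, 0.112, -0.01]
force: [-6.7, -13.1, 0.6]
width: 0.321
[0.6429179  0.12224601 0.05526108] [ -6.70731173 -13.14048331   0.62277987] [-2.90539633  1.69768942 -0.03050228] toolz [-0.00583925 -0.00733095 -0.99995608] yaw 4.090992434290622
```

View pics/w8.png

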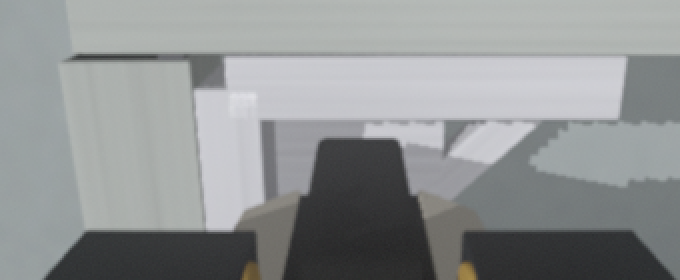

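```bash
python3 -m crank '[[[0.1,-0.2,0],0,255],[[0,0,0],0,255]]'; python3 -m crank '[[[0.1,-0.2,0],0,255],[[0,0,0],0,255]]';  python3 -m crank '[[[0,0,0],0,255],[[0,0,0],0,255]]'
python3 - <<'E'
from fit import *
s=monitor.observe(); R=Ro.from_rotvec(s['ee_rot']).as_matrix();print(s['position'],s['force'],s['ft_torque'],'toolz',R[:,2],'yaw',np.degrees(np.arctan2(R[1,0],R[0,0])))
im,X=cloud('wrist'); cv2.imwrite('pics/w9.png',im[140:280,140:480,::-1].repeat(2,0).repeat(2,1)); np.savez('w9.npz',im=im,X=X)
im,X=cloud('side'); np.savez('s9.npz',im=im,X=X)
im,X=cloud('scene'); np.savez('c9.npz',im=im,X=X); cv2.imwrite('pics/c9.png',im[150:300,310:470,::-1].repeat(4,0).repeat(4,1))
E
```

```text
clock: 11.15
position: [0.643, 0.1223, 0.0553]
ee_rot: [3.13, 0.11, -0.013]
force: [-10.5, -18.5, 5.3]
width: 0.329
clock: 11.35
position: [0.643, 0.1225, 0.0554]
ee_rot: [3.128, 0.108, -0.015]
force: [-15.3, -21.2, 10.8]
width: 0.327
clock: 11.55
position: [0.643, 0.1225, 0.0554]
ee_rot: [3.128, 0.108, -0.015]
force: [-14.4, -22.8, 11.0]
width: 0.323
[0.64303618 0.12252384 0.05543926] [-14.4495131  -22.75144186  10.9557366 ] [-4.73447803  3.23438453  0.1483172 ] toolz [-0.00930851 -0.01168214 -0.99988843] yaw 3.96841068170985
```

View pics/w9.png

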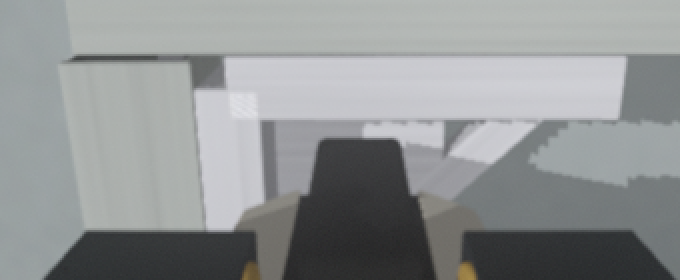

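View pics/c9.png

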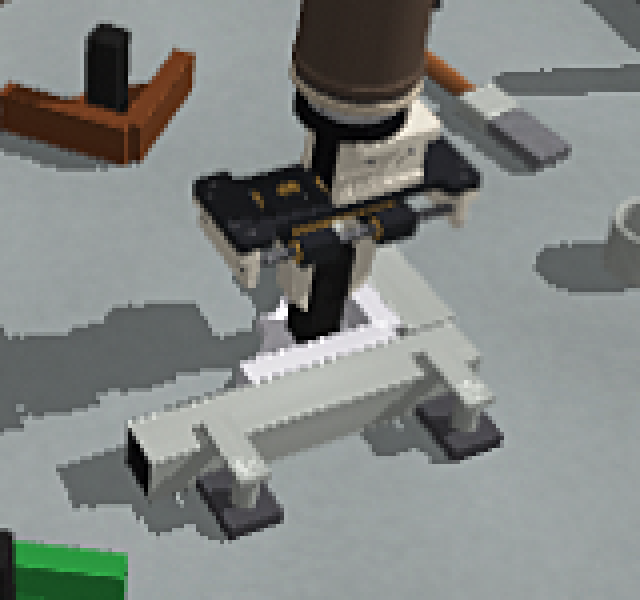

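It has stopped moving while the force rises, so this is the felt seat. Now checking the crossbar angle and the square's flatness.

```bash
cat > chk.py <<'E'
from fit import *
import sys
def chk(w,s):
    D=np.load(w);X,im=D['X'],D['im']
    Z=X[...,2]; f=np.array([.6864,.1747,.0698])
    L=inv(f,X.reshape(-1,3)[:,:2]).reshape(400,640,2)
    def line(m,ax,lo,hi,pc,step=.01):
        e=[]
        for a in np.arange(lo,hi,step):
            k=m&(L[...,ax]>=a)&(L[...,ax]<a+step)
            if k.sum()>15: e.append((a+step/2,np.percentile(L[...,1-ax][k],pc)))
        return np.array(e)
    top=(Z>.034)&(Z<.044)
    e=line(top&(L[...,0]>-.005)&(L[...,0]<.045),1,-.21,.0,98); p=np.polyfit(e[:,0],e[:,1],1); print('rail outer edge',p)
    e=line(top&(L[...,1]>.01)&(L[...,1]<.06),0,-.11,-.02,98); 
    if len(e)>1: print('crossbar outer edge',np.polyfit(e[:,0],e[:,1],1),e.round(4).tolist())
    # square top: bright
    sq=(im.min(-1)>150)&(Z>.03)&(Z<.05)&(L[...,0]<.0)&(L[...,0]>-.14)&(L[...,1]>-.14)&(L[...,1]<.003)
    e=line(sq&(L[...,0]>-.03),1,-.125,-.02,3); print('square arm inner edge',np.polyfit(e[:,0],e[:,1],1))
    P=X[sq]; A=np.c_[P[:,:2],np.ones(len(P))]; c=np.linalg.lstsq(A,P[:,2],rcond=None)[0]; print('sq top plane tilt',c[:2],'z',np.median(P[:,2]),len(P))
    r=top&(L[...,0]>.003)&(L[...,0]<.037); P=X[r]; A=np.c_[P[:,:2],np.ones(len(P))]; c=np.linalg.lstsq(A,P[:,2],rcond=None)[0]; print('rail top tilt',c[:2],np.median(P[:,2]))
    D=np.load(s);X,im=D['X'],D['im']; L=inv(f,X.reshape(-1,3)[:,:2]).reshape(400,640,2);Z=X[...,2]
    e=line((Z>.036)&(Z<.046)&(L[...,1]>.015)&(L[...,1]<.06),0,-.2,-.01,96); print('side crossbar outer',np.polyfit(e[:,0],e[:,1],1))
    e=line((Z>.036)&(Z<.0445)&(L[...,0]>.005)&(L[...,0]<.05),1,-.2,.02,96); print('side rail outer',e.round(4).tolist())
if __name__=='__main__': chk(*sys.argv[1:])
E
python3 chk.py w9.npz s9.npz; echo; python3 chk.py w4.npz s3.npz
```

```text
rail outer edge [-0.00231835  0.03976356]
crossbar outer edge [-0.00305076  0.03985083] [[-0.055, 0.0402], [-0.045, 0.0398], [-0.035, 0.0398], [-0.025, 0.0401]]
square arm inner edge [-0.03897755 -0.02254452]
sq top plane tilt [-0.01174066 -0.01097832] z 0.03928733668176889 8403
rail top tilt [0.0073543  0.00130022] 0.03879106663359072
side crossbar outer [0.00083927 0.0392826 ]
side rail outer [[-0.135, 0.0402], [-0.115, 0.0393], [-0.105, 0.0396], [-0.095, 0.0389], [-0.085, 0.0405], [-0.075, 0.0399], [-0.035, 0.0377], [-0.025, 0.0393], [-0.015, 0.0389], [-0.005, 0.0405], [0.005, 0.0333], [0.015, 0.0457]]

rail outer edge [0.00073553 0.03998201]
crossbar outer edge [0.07290434 0.03972817] [[-0.085, 0.0337], [-0.075, 0.0342], [-0.065, 0.0349], [-0.055, 0.0356], [-0.045, 0.0363], [-0.035, 0.0371], [-0.025, 0.0382]]
square arm inner edge [-0.04271034 -0.02948659]
sq top plane tilt [-0.00318157  0.000515  ] z 0.038864072957140484 8113
rail top tilt [0.0061417  0.00080849] 0.038827619598691666
side crossbar outer [0.06933403 0.03903072]
side rail outer [[-0.195, 0.0389], [-0.185, 0.0445], [-0.175, 0.0402], [-0.165, 0.0427], [-0.155, 0.0381], [-0.145, 0.0393], [-0.135, 0.0372], [-0.125, 0.0391], [-0.115, 0.0389], [-0.105, 0.0389], [-0.095, 0.0386], [-0.085, 0.0392], [-0.075, 0.0384], [-0.065, 0.0389], [-0.055, 0.0378], [-0.045, 0.0387], [-0.035, 0.0382], [-0.025, 0.0396], [-0.015, 0.0384], [-0.005, 0.0413], [0.005, 0.0401], [0.015, 0.0464]]
```

The crossbar reads 0 ± 0.003 rad relative to the rail, so it is true. The square is tipped about 0.8° toward the corner by the tool's compliance. I'll ease the push a little and add some downward press to flatten it.

```bash
python3 -m crank '[[[0,0,0.1],0,255],[[0,0,0],0,255]]'; python3 -m crank '[[[-0.1,0.15,0.1],0,255],[[0,0,0],0,255],[[0,0,0],0,255]]'
python3 - <<'E'
from fit import *
s=monitor.observe(); R=Ro.from_rotvec(s['ee_rot']).as_matrix();print(s['position'],s['force'],s['ft_torque'],'toolz',R[:,2],'yaw',np.degrees(np.arctan2(R[1,0],R[0,0])))
im,X=cloud('wrist');np.savez('wa.npz',im=im,X=X)
im,X=cloud('side'); np.savez('sa.npz',im=im,X=X)
E
python3 chk.py wa.npz sa.npz
```

```text
clock: 11.9
position: [0.6431, 0.1225, 0.0554]
ee_rot: [3.128, 0.108, -0.015]
force: [-19.2, -22.9, 19.4]
width: 0.326
clock: 12.2
position: [0.643, 0.1224, 0.0552]
ee_rot: [3.13, 0.109, -0.011]
force: [-17.6, -21.6, 22.9]
width: 0.325
[0.6430382  0.12235196 0.05523054] [-17.61719931 -21.6361192   22.88920515] [-4.06496153  3.94646048  0.08708362] toolz [-0.00690927 -0.00968953 -0.99992918] yaw 3.9926104643995934
rail outer edge [-0.00034652  0.03985695]
crossbar outer edge [-0.00164581  0.03978615] [[-0.055, 0.0399], [-0.045, 0.0398], [-0.035, 0.0399], [-0.025, 0.0398]]
square arm inner edge [-0.04032079 -0.02261506]
sq top plane tilt [-0.01087856 -0.008674  ] z 0.03915725926952216 8386
rail top tilt [0.00620577 0.00115932] 0.03880066509462242
side crossbar outer [-0.0056123   0.03837451]
side rail outer [[-0.135, 0.0403], [-0.125, 0.0386], [-0.115, 0.0403], [-0.105, 0.0385], [-0.095, 0.0394], [-0.085, 0.0399], [-0.045, 0.0386], [-0.035, 0.0399], [-0.025, 0.0396], [-0.015, 0.038], [-0.005, 0.0488], [0.005, 0.0481], [0.015, 0.047]]
```

```bash
python3 -m crank '[[[-0.15,0.2,0],0,255],[[0,0,0],0,255]]'; python3 -m crank '[[[-0.1,0.15,0],0,255],[[0,0,0],0,255],[[0,0,0],0,255]]'
python3 - <<'E'
from fit import *
s=monitor.observe(); R=Ro.from_rotvec(s['ee_rot']).as_matrix();print(s['position'],s['force'],s['ft_torque'],'toolz',R[:,2],'yaw',np.degrees(np.arctan2(R[1,0],R[0,0])))
im,X=cloud('wrist');np.savez('wb.npz',im=im,X=X)
im,X=cloud('side'); np.savez('sb.npz',im=im,X=X)
E
python3 chk.py wb.npz sb.npz
```

```text
clock: 12.5
position: [0.643, 0.1223, 0.0551]
ee_rot: [3.133, 0.111, -0.007]
force: [-10.8, -16.0, 14.6]
width: 0.324
clock: 12.8
position: [0.6428, 0.1222, 0.055]
ee_rot: [3.134, 0.112, -0.004]
force: [-8.0, -12.3, 10.1]
width: 0.323
[0.64284655 0.12216918 0.0549508 ] [ -7.97834989 -12.29224553  10.08423728] [-2.49426883  1.64612287 -0.14863538] toolz [-0.0025783  -0.00548918 -0.99998161] yaw 4.096126708634122
rail outer edge [-0.00336616  0.03959733]
crossbar outer edge [0.00350465 0.03995872] [[-0.055, 0.0398], [-0.045, 0.0398], [-0.035, 0.0398], [-0.025, 0.0399]]
square arm inner edge [-0.04151392 -0.02275153]
sq top plane tilt [-0.00405    -0.00438192] z 0.03902762275020073 8408
rail top tilt [0.0065098  0.00108002] 0.03879471097942185
side crossbar outer [0.00176232 0.03921339]
side rail outer [[-0.135, 0.0403], [-0.125, 0.0382], [-0.115, 0.0398], [-0.105, 0.0389], [-0.095, 0.0386], [-0.085, 0.0397], [-0.055, 0.04], [-0.045, 0.0398], [-0.035, 0.0392], [-0.025, 0.04], [-0.015, 0.0389], [-0.005, 0.0446], [0.005, 0.036], [0.015, 0.0469]]
```

```bash
python3 -m crank '[[[0.05,-0.15,0.05],0,255],[[0,0,0],0,255]]'; python3 -m crank '[[[0,0,0],0,255],[[0,0,0],0,255],[[0,0,0],0,255],[[0,0,0],0,255],[[0,0,0],0,255]]'
python3 - <<'E'
from fit import *
s=monitor.observe(); R=Ro.from_rotvec(s['ee_rot']).as_matrix();print(s['position'],s['force'],s['ft_torque'],'toolz',R[:,2],'yaw',np.degrees(np.arctan2(R[1,0],R[0,0])))
im,X=cloud('wrist');np.savez('wb.npz',im=im,X=X); cv2.imwrite('pics/wb.png',im[140:280,140:480,::-1].repeat(2,0).repeat(2,1))
im,X=cloud('side'); np.savez('sb.npz',im=im,X=X); cv2.imwrite('pics/sb.png',im[180:300,200:340,::-1].repeat(4,0).repeat(4,1))
E
python3 chk.py wb.npz sb.npz
```

```text
clock: 13.1
position: [0.6429, 0.1222, 0.055]
ee_rot: [3.133, 0.11, -0.006]
force: [-12.3, -16.7, 18.2]
width: 0.323
clock: 13.6
position: [0.6429, 0.1222, 0.0549]
ee_rot: [3.133, 0.111, -0.006]
force: [-11.9, -16.1, 17.4]
width: 0.325
[0.64288453 0.12219248 0.05494117] [-11.94678389 -16.11656932  17.40608015] [-3.00486213  2.45509805 -0.03780974] toolz [-0.00335976 -0.00710429 -0.99996912] yaw 4.04212696924018
rail outer edge [-0.00197419  0.03974015]
crossbar outer edge [0.00664204 0.04012473] [[-0.055, 0.0398], [-0.045, 0.0398], [-0.035, 0.0398], [-0.025, 0.04]]
square arm inner edge [-0.04087885 -0.02275122]
sq top plane tilt [-0.00435751 -0.00479175] z 0.0390315465993282 8396
rail top tilt [0.0073061 0.0010856] 0.03879039419900098
side crossbar outer [0.00304456 0.03939039]
side rail outer [[-0.135, 0.0391], [-0.125, 0.0393], [-0.115, 0.0395], [-0.105, 0.0382], [-0.095, 0.0389], [-0.085, 0.0399], [-0.075, 0.0394], [-0.045, 0.0392], [-0.035, 0.039], [-0.025, 0.0388], [-0.015, 0.0379], [-0.005, 0.0306], [0.005, 0.0411], [0.015, 0.0448]]
```

View pics/wb.png

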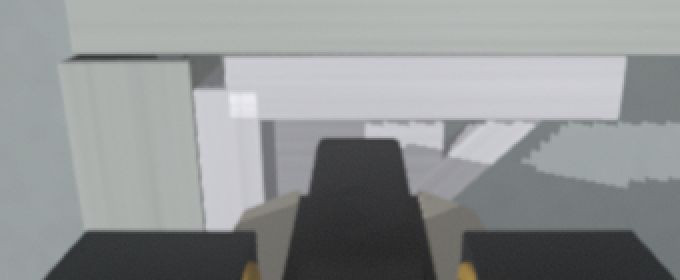

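View pics/sb.png

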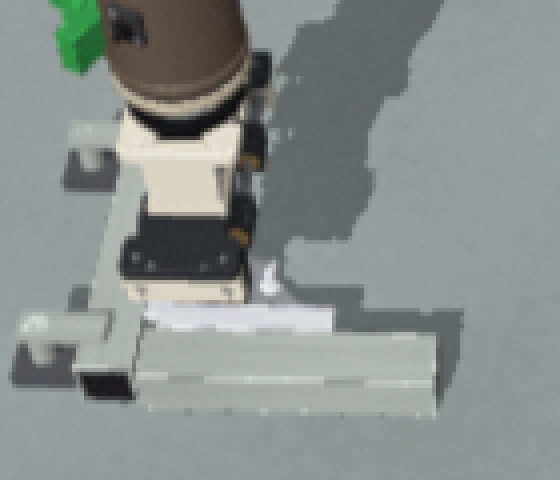

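```bash
python3 -m crank '[[[0.03,-0.1,0],0,255],[[0,0,0],0,255],[[0,0,0],0,255]]'
python3 - <<'E'
from fit import *
s=monitor.observe(); R=Ro.from_rotvec(s['ee_rot']).as_matrix();print(s['position'],s['force'],'toolz',R[:,2],'yaw',np.degrees(np.arctan2(R[1,0],R[0,0])))
f=np.array([.6864,.1747,.0698])
for cam in ('wrist','side','scene'):
  r=[]
  for i in range(8):
    im,X=cloud(cam); L=inv(f,X.reshape(-1,3)[:,:2]).reshape(400,640,2);Z=X[...,2]
    def line(m,ax,lo,hi,pc,step=.005):
        e=[]
        for a in np.arange(lo,hi,step):
            k=m&(L[...,ax]>=a)&(L[...,ax]<a+step)
            if k.sum()>6: e.append((a+step/2,np.percentile(L[...,1-ax][k],pc)))
        e=np.array(e); return np.polyfit(e[:,0],e[:,1],1)[0] if len(e)>3 else np.nan
    top=(Z>.034)&(Z<.0445)
    rl=[line(top&(L[...,0]>-.003)&(L[...,0]<.044),1,-.2,-.01,p) for p in (50,)]
    cr=[line(top&(L[...,1]>.006)&(L[...,1]<.05),0,-.195,-.01,p) for p in (50,92)]
    r.append([-rl[0],*cr])
  r=np.array(r); print(cam,'rail yaw off, crossbar mid, outer',r.mean(0).round(4),(r.std(0)/8**.5).round(4))
E
```

```text
clock: 14.0
position: [0.6429, 0.1223, 0.055]
ee_rot: [3.132, 0.11, -0.007]
force: [-13.6, -17.8, 18.7]
width: 0.323
[0.6428692  0.12226447 0.05497369] [-13.6039103  -17.80731494  18.66302398] toolz [-0.00395145 -0.00819274 -0.99995863] yaw 4.013588821525477
wrist rail yaw off, crossbar mid, outer [-0.0076  0.0009  0.003 ] [0.0001 0.0019 0.0013]
side rail yaw off, crossbar mid, outer [0.0526 0.0014 0.0035] [0.0014 0.0017 0.001 ]
scene rail yaw off, crossbar mid, outer [-0.004  -0.0585  0.0153] [0.0023 0.0071 0.0037]
```

Both cameras put the crossbar within about 0.002 rad of true, the forces are steady and the square is near flat. Handing in.

Run:
```python
from cell import *
print(workorder.sign_off()); s=monitor.observe(); print(s['clock'],s['force'],s['width'])
```

```text
the job is handed in; nothing more can be done
None
the job is handed in; nothing more can be done
```

I took the white square by its grip and slid it flat along the bench into the inside corner. I pressed it against the rail, then along the rail until it seated against the crossbar, and handed in at about 15 s with it still gripped at 60 N.

**Last checks:**
- **Seat:** pushing harder no longer moved the square. It held steady at about 14 N on the rail, 18 N on the crossbar and 19 N downward.
- **Crossbar:** it went from about 0.07 rad to about 0.001 ± 0.002 rad relative to the rail. The wrist and side cameras agree on this. The overhead scene view of the crossbar and the side view of the rail's mid-line were blocked by the arm or too noisy, so I set both aside.
- **Square:** lying along the rail with no visible gap. It was tipped about 0.8° toward the corner under the hardest push. After I eased off it measured about 0.3°, but the last small push was made after that. The tool itself then leaned about 0.5°.
- **Bystanders:** I did not go near the tin, brush, offcut or look-alikes, but I did not measure them again at the end.

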